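# Shake the dust filter down and hold its bin gate open

### The arm

A 6-joint arm with a two-finger parallel gripper is mounted at the origin on the work surface. World frame = base frame: x ahead of the robot, y to its left, z up, the work surface at z = 0. Lengths are in m, angles in rad, forces in N, time in s.
With the tool pointing down it reaches from about 0.35 to 0.775 m from the base axis. Payload 5.5 kg.
Tool frame: the origin (TCP) lies at the very end of the fingers, on their centre line; the grasp point (between the pads) lies 19 mm behind it; z points along the fingers, y is the line along which they close (so a half turn about z gives the same grasp; the last joint's range is limited). The gripper opens to 85 mm and grips with 20 to 120 N. Pads are 22 mm wide; open, the fingers measure 114 mm over their backs; the gripper's body (76 mm by 85 mm) begins 54 mm behind the grasp point. The pads swing forward as they close: fully open they stand 13 mm farther back than shut.
Start: joints at [1.18, 0.313, 0.046, 1.304, 0, 1.431], TCP at [0.143, 0.557, 0.231] pointing down, gripper open.
Joint ranges: [-2.76, 2.76], [-0.86, 1.69], [-1.03, 1.26], [-2.2, 2.34], [-1.47, 1.5], [-3.14, 3.14]. Speed limits (rad/s): [2.57, 2.57, 3.14, 3.14, 3.14, 3.14].

### API

Orientations are given as a unit quaternion [w, x, y, z].
In Python, from workcell import env gives the robot as it stands. The module is installed in compiled form; this text tells all that it offers.
- The arm moves only by the tool jog_arm, never from a script. Its arguments are lists of equal length, an entry for each row: "gripper": the opening, from 0 (shut) to 1 (fully open); "offset": the shift along the world's x, y, z in cm, a list of three; "twist": the turn about the world's z in degrees. In form: {"gripper": [gripper, ...], "offset": [[dx, dy, dz], ...], "twist": [twist, ...]}. A call has exactly 8 rows; each row is the pose to reach, as a shift and turn from the pose commanded when the call began; what a row does not reach only later rows make up. A row lasts 1/8 s, in which the tool goes at most 62.5 mm and 10.7 degrees, less where a joint would pass 70% of its speed; a pose out of reach is approached as far as the arm can. A call with a gripper value outside its range is refused whole. The fingers move at their own pace and stop on an object; "squeeze" is the grip in N (left out, the last holds). Time passes only in rows, so rows that repeat a pose let the fingers close, or fill a call up. It gives the time, the measured TCP pose, the force, the opening and the grip force at its end, in the units of the state.
- env.get_state(): the state, without advancing time (a new reading comes with each control period).
- env.read_camera(name): name is "scene" or "top" or "wrist"; returns a dict with "image" (384x512x3 uint8, red, green, blue), "z_map" (384x512 float32, m along the optical axis (not along the pixel's ray), 0 where there is no reading), "fovy" (degrees; the focal length in pixels is half the picture's height over the tangent of half this angle, whatever the lens; pixels are square), "cx", "cy" (the principal point, pixels), "cam_to_world" (4x4, takes a point from camera to world coordinates). Camera axes: x right, y up, looking along -z (the intrinsics and any distortion apply to the point x, -y, -z); pixel columns grow to the right and rows downward; lengths in m; the calibration is good to about 2 mm. A picture is of the moment at which its call begins.
- env.hand_in(): hands the job in; it is judged then, once.
The state is a dict: "clock": time; "joint_pos": joint angles; "qvel": joint speeds; "tau": joint torques, N m; "tcp_pos": TCP position; "orientation": TCP orientation; "wrist_force": force on the tool from outside, world axes, zero at the start; "ft_torque": the same for the moment, N m; "finger_gap": finger opening in m; "grip_force": force on a finger pad.
Only numpy, scipy, OpenCV 4.12 (cv2) and the standard library are available. Lean on these libraries where they do the work, as an engineer would, in place of code of your own. Each camera call takes 0.05 s, during which the arm holds its last target. There are 200 camera calls.

### The job

The bench dust filter wants emptying: first give the crank on top of its filter drum at least one full turn, either way, to shake the dust down into the bin. Then squeeze open the two catches on the cabinet's top, the inner one (nearest the gate's hinge) first and the outer one second, and pull the gate out past its spring check until it stands square to the cabinet's front. The gate springs back, so finish the job still holding it wide open with the gripper, and leave everything else on the bench where it is.

Things in the scene. Friction and masses are not known exactly. Their poses are not given: they have to be found in the camera images.
- filter_unit: Fixed bench dust filter: grey steel cabinet, x -105 to 215, y -135 to 135, flat top 140 above the bench; on it a bare-metal filter drum 182 across centred at x 110, y 0, lid at 215. A motor sticks out behind to x 283, a hose spigot to y -185. Origin on the bench; x runs from gate side to back, y to the hinge side, z up. All sizes here in mm. The gate closes the -x face.
- crank_turn (a joint): How far the crank has turned since the start, rad: 0 at the start, growing anticlockwise seen from above; it turns without end either way, with a steady drag of about 0.12 N m (2.2 N at the knob), and stays where it is left.
- crank_axis (a point): Point on the crank's upright axis, at mid-height of its knob, above the middle of the filter drum.
- crank_knob_mid (a point): Middle of the crank's black upright knob: 22 in diameter, 48 tall, top 22 above this point and foot 26 below it, where the crank arm begins; 55 out from the crank's axis, about 273 above the bench. The knob spins freely on its pin, so a gripper may hold it without turning.
- inner_catch: Sliding part of the inner catch, the one nearer the gate's hinge (+y in the filter's frame): a flat bolt with an upright thumb tab (22 along x, 8 thick along y, its top 182 above the bench, flat bolt top at 152). Its origin is the filter's own origin shifted by the slide; go by inner_squeeze.
- inner_rest: Fixed finger rest of the inner catch: an upright plate 22 x 8, its top 183 above the bench, on the hinge side (+y) of the thumb tab; origin at its foot, 145 above the bench.
- inner_squeeze (a point): Fixed point, 170 above the bench: centre of the inner catch's tab and rest once squeezed together (then 20 over their outer faces, along the filter's y). Before that, the tab's outer face is 28 from it towards the filter's -y, the rest's 10 towards +y. Fingers close along the filter's y, one outside each; free beside them down to 152, and 55 clear to the drum behind.
- inner_slide (a joint): Travel of the inner catch's tab towards its rest, m: 0 shut, 0.018 fully squeezed; the bolt is out of the gate's keeper from 0.0125. Sliding takes about 5 N and it stays where it is left.
- outer_catch: Sliding part of the outer catch, the one nearer the gate's free edge, 96 from the inner one: same make and sizes as the inner catch.
- outer_rest: Fixed finger rest of the outer catch, like that of the inner one.
- outer_squeeze (a point): As inner_squeeze, for the outer catch.
- outer_slide (a joint): As inner_slide, for the outer catch.
- gate: The gate: bare steel panel 220 wide, 122 high (20 to 142 above the bench), 14 thick, on an upright hinge, held shut by either catch; origin on the hinge axis at bench height; the shut panel runs along -y of the gate's frame (the filter's, shut), its outer face on x = 0.
- gate_swing (a joint): Opening angle of the gate, rad: 0 shut, grows as it swings out (clockwise from above), pi/2 square to the front, stop at 1.75. A spring closes it (0.12 N m shut, 0.35 N m square); let go, it swings back to its check. A sprung ball check resists between about 0.2 and 0.5 with up to 0.6 N m more, then pushes it on outwards up to about 0.8.
- gate_pull (a point): Grip point on the gate's pull: an upright round post 16 in diameter, 38 in front of the gate's outer face and 186 from the hinge along it, near its free edge; the post's top is 180 above the bench, this point 165, and its bracket leaves 70 of post free below the top. The round post may turn in the fingers.
- gate_hinge (a point): Fixed point on the gate's upright hinge axis, 142 above the bench.
- disc_stack: Bystander: flat stack of pale sanding discs, 124 across, 11 high, on the bench in front of the filter; the gate passes over it.
- sanding_block: Bystander: cork sanding block 60 x 35 x 28 on the back corner of the filter's top, beside the drum, hinge side.
- glue_bottle: Bystander: white bottle 60 across, 170 high.
- cordless_drill: Bystander: cordless drill lying on its side, about 240 x 190 x 60.
- hammer: Bystander: hammer.
- disc_box: Bystander: open cardboard box 130 x 130 x 60 with its lid standing up to 160.

How it is judged:
By the outcome, as a careful person would: the job done as asked, in the order asked, and still so for the second after the job is handed in, while the arm keeps its last pose, push and grip.
It also fails if it takes over 69 s, if anything falls off the work surface, if the arm or the gripper's body presses on something with over 40 N, if the wrist force passes 120 N, or if a joint passes its speed limit or range.

## Working session

There is one attempt and no reset: what is moved stays moved. The work goes in short steps, Python scripts to look and compute and a tool call to move; the robot and the scene stay as the last step left them, time stands still between calls to the robot, and variables do not carry over. Pictures are saved under pics/ and viewed, at most 10 in all, crops included, and the job is handed in when it is done.

Besides the shell and the picture viewer there is one more tool, called after "Emit:" in YAML: its name, and indented under it one key for each argument. jog_arm: Moves the arm, as the interface text tells. Its arguments: {"type":"object","properties":{"gripper":{"type":"array"},"offset":{"type":"array"},"twist":{"type":"array"},"squeeze":{"type":"number"}},"required":["gripper","offset","twist"]}

```bash
mkdir -p pics
cat > h.py <<'E'
import numpy as np, cv2
from workcell import env
def cam(n,save=None):
    c=env.read_camera(n)
    if save: cv2.imwrite('pics/'+save,c['image'][:,:,::-1])
    return c
def pts(c):
    z=c['z_map'];H,W=z.shape;f=H/2/np.tan(np.radians(c['fovy'])/2)
    v,u=np.mgrid[:H,:W]
    P=np.stack([(u-c['cx'])/f*z,-(v-c['cy'])/f*z,-z,np.ones_like(z)],-1)
    P=P@np.array(c['cam_to_world']).T
    P[z==0]=np.nan
    return P[...,:3]
E
python3 - <<'E'
from h import *
for n in('top','scene'):
    c=cam(n,n+'1.png'); np.savez(n+'1.npz',**c); print({k:c[k] for k in c if k not in('image','z_map')})
print(env.get_state())
E
```

```text
{'fovy': 47.10660728627301, 'cx': 251.16057434034786, 'cy': 196.35310279031683, 'cam_to_world': array([[ 0.00314192,  0.99528501, -0.09694267,  0.43693936],
       [-0.99998454,  0.00268238, -0.00487021, -0.01902506],
       [-0.00458721,  0.09695647,  0.99527805,  1.62256447],
       [ 0.        ,  0.        ,  0.        ,  1.        ]])}
{'fovy': 47.29464018661892, 'cx': 251.16524522125715, 'cy': 192.0381697479461, 'cam_to_world': array([[ 0.58725928, -0.77139609,  0.24510122,  1.01107678],
       [ 0.80939635,  0.56044076, -0.17545285, -0.32881939],
       [-0.00202107,  0.30142035,  0.95348922,  1.80785629],
       [ 0.        ,  0.        ,  0.        ,  1.        ]])}
{'clock': 0.1, 'joint_pos': array([1.18042144e+00, 3.13963770e-01, 4.50984762e-02, 1.30362228e+00,
       2.26103520e-06, 1.43119350e+00]), 'qvel': array([-2.12520616e-04, -1.44250551e-03,  2.63530307e-03,  2.00384012e-04,
       -6.24672613e-04,  6.97579217e-05]), 'tau': array([ 1.95388799e-03, -4.81723630e+01,  2.99245530e+01,  1.26963228e-02,
       -1.81685596e-04,  8.35769214e-06]), 'tcp_pos': array([0.14252011, 0.55658069, 0.23047858]), 'orientation': array([-2.22558653e-04,  1.25057697e-01,  9.92149110e-01, -8.15811506e-04]), 'wrist_force': array([ 0.30402665, -0.11074247, -0.13090634]), 'ft_torque': array([ 0.01371268, -0.02481087,  0.04754192]), 'grip_force': 0.0, 'finger_gap': 0.0853502404072517}
```

View pics/top1.png

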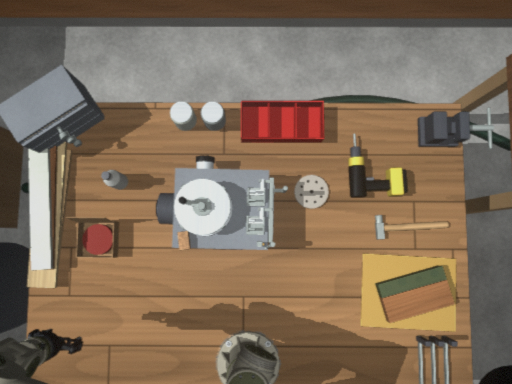

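View pics/scene1.png

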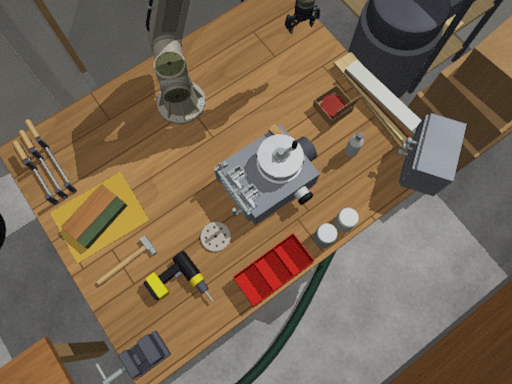

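The top view shows the filter at about (222,208): drum at (203,207), the gate to the right (world -y), its pull at (283,188), the crank knob around (185,202). The hinge side faces the robot. The scene view agrees (drum at (279,157), pull at (235,210)). Next I measure the filter's pose.

Run:
```python
from h import *
for n in('top','scene'):
    c=dict(np.load(n+'1.npz')); P=pts(c); im=c['image']
    X,Y,Z=P[...,0],P[...,1],P[...,2]
    reg=(X>.35)&(X<.95)&(Y>-.2)&(Y<.45)
    m=reg&(abs(Z-.215)<.006)
    cn=max(cv2.findContours(m.astype('uint8'),cv2.RETR_EXTERNAL,cv2.CHAIN_APPROX_NONE)[0],key=cv2.contourArea)[:,0]
    q=P[cn[:,1],cn[:,0],:2]; (x,y),r=cv2.minEnclosingCircle(q.astype('float32')); print(n,'drum',x,y,r)
    m=reg&(abs(Z-.14)<.006)
    m2=cv2.morphologyEx(m.astype('uint8'),cv2.MORPH_OPEN,np.ones((3,3)))
    q=P[m2>0][:,:2]; print('top',cv2.minAreaRect(q.astype('float32')),len(q))
    m=reg&(Z>.255)
    q=P[m]; print('crank hi',len(q),q.mean(0),q.min(0),q.max(0))
    dk=reg&(im.max(2)<60)&(Z>.24); q=P[dk]; print('dark',len(q),q.mean(0),q.max(0) if len(q) else 0)
    m=(reg&(Z>.15)&(Z<.2)).astype('uint8'); nl,l,s,ce=cv2.connectedComponentsWithStats(m)
    for i in range(1,nl):
        if s[i,4]>4: q=P[l==i]; print(ce[i].round(0),s[i,4],np.median(q,0).round(3),q.min(0).round(3),q.max(0).round(3))
    a=im[130:270,140:330] if n=='top' else im[110:250,190:340]
    cv2.imwrite('pics/%s_crop.png'%n,cv2.resize(a[:,:,::-1],None,fx=4,fy=4,interpolation=cv2.INTER_CUBIC))
```

```text
top drum 0.5411339402198792 0.14515118300914764 0.09416207671165466
top ((0.5408181548118591, 0.08272398263216019), (0.33624184131622314, 0.2702201008796692), 88.7314224243164) 3484
crank hi 47 [0.5549599  0.1961535  0.28928755] [0.54574427 0.18756384 0.26449654] [0.56424    0.20792769 0.29875992]
dark 21 [0.554434   0.19536979 0.2935036 ] [0.5608342  0.20335013 0.29875992]
[262. 182.] 21 [ 0.629 -0.048  0.151] [ 0.615 -0.052  0.151] [ 0.639 -0.038  0.162]
[285. 188.] 23 [ 0.605 -0.123  0.178] [ 0.598 -0.13   0.153] [ 0.612 -0.117  0.189]
[257. 192.] 74 [ 0.594 -0.035  0.154] [ 0.561 -0.055  0.15 ] [ 0.609 -0.001  0.189]
[251. 200.] 27 [ 0.565 -0.011  0.177] [ 0.561 -0.025  0.151] [0.575 0.002 0.189]
[261. 215.] 49 [ 0.514 -0.045  0.152] [ 0.491 -0.055  0.15 ] [ 0.541 -0.032  0.157]
[228. 218.] 6 [0.506 0.064 0.152] [0.497 0.059 0.151] [0.514 0.068 0.154]
[247. 221.] 9 [0.497 0.002 0.155] [0.484 0.002 0.153] [0.511 0.002 0.158]
[252. 220.] 37 [ 0.5   -0.015  0.158] [ 0.491 -0.028  0.15 ] [ 0.511 -0.005  0.185]
[264. 226.] 20 [ 0.479 -0.055  0.155] [ 0.464 -0.055  0.152] [ 0.498 -0.05
[... 912 characters left out ...]
[ 0.419 -0.056  0.153] [ 0.438 -0.033  0.167]
[219. 164.] 10 [ 0.417 -0.063  0.16 ] [ 0.411 -0.067  0.15 ] [ 0.42  -0.056  0.167]
[238. 176.] 123 [ 0.505 -0.024  0.157] [ 0.462 -0.056  0.15 ] [0.549 0.003 0.193]
[216. 169.] 16 [ 0.428 -0.084  0.162] [ 0.421 -0.091  0.152] [ 0.435 -0.073  0.17 ]
[278. 176.] 143 [0.611 0.091 0.161] [0.516 0.054 0.15 ] [0.64  0.201 0.196]
[251. 187.] 28 [ 0.574 -0.017  0.17 ] [ 0.559 -0.03   0.15 ] [0.582 0.001 0.186]
[252. 197.] 95 [ 0.603 -0.036  0.155] [ 0.578 -0.058  0.15 ] [0.644 0.004 0.188]
[244. 193.] 6 [ 0.572 -0.052  0.154] [ 0.568 -0.056  0.151] [ 0.578 -0.047  0.156]
[234. 211.] 19 [ 0.615 -0.126  0.178] [ 0.606 -0.133  0.158] [ 0.62  -0.119  0.188]
```

View pics/top_crop.png

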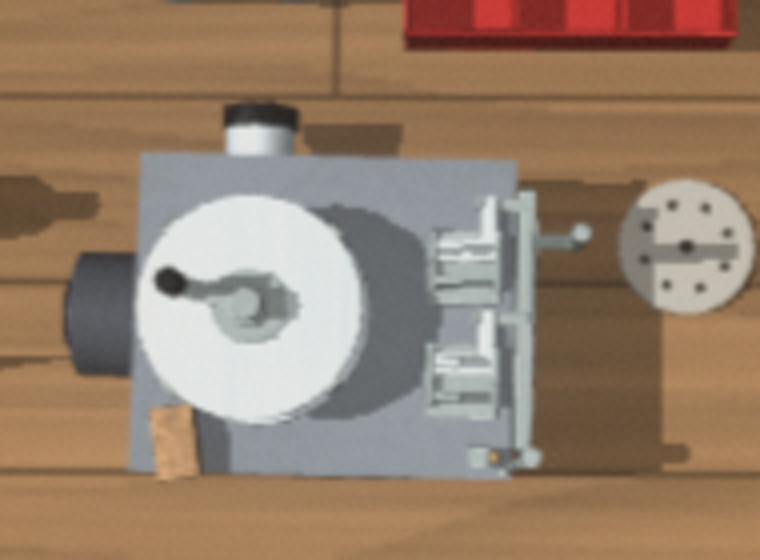

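The crop shows the knob at (172,280), the crank hub at (250,300), the two catches at (465,265) and (462,380), the pull top at (580,233) and the hinge at (525,455). The filter's yaw is about 88.75°, with its hinge side facing the robot. The two cameras disagree by about 8 mm in x, so I'll check with the wrist camera.

Emit:
jog_arm:
  gripper: [1,1,1,1,1,1,1,1]
  offset:
    - [0,0,6]
    - [3,-3,10]
    - [7,-7.5,13]
    - [11,-12,15]
    - [15,-17,16]
    - [19,-22,16]
    - [23,-27,16]
    - [27,-32,16]
  twist: [0,-10,-20,-30,-40,-50,-60,-70]

```text
clock: 1.1
tcp_pos: [0.4058, 0.245, 0.3911]
orientation: [-0.0, 0.674, 0.739, 0.0]
wrist_force: [0.6, 0.4, 0.1]
finger_gap: 0.0852
grip_force: 0.0
```

Run:
```python
from h import *
s=env.get_state(); print(s['tcp_pos'],s['orientation'],s['joint_pos'])
c=cam('wrist','w1.png'); print(c['cam_to_world'],c['fovy'],c['cx'],c['cy'])
```

```text
[0.40581629 0.24496979 0.39113779] [-3.69507018e-05  6.73611248e-01  7.39085844e-01  7.54146477e-06] [3.73469866e-01 1.20993835e-01 1.90556457e-01 1.64037811e+00
 7.29493728e-05 1.85163802e+00]
[[ 9.95687585e-01 -8.89230586e-02 -2.64371300e-02  3.99581697e-01]
 [ 9.27682548e-02  9.56019907e-01  2.78244476e-01  3.15802369e-01]
 [ 5.32072653e-04 -2.79497097e-01  9.60146390e-01  5.33911205e-01]
 [ 0.00000000e+00  0.00000000e+00  0.00000000e+00  1.00000000e+00]] 64.91900969014709 252.53577818863204 191.1632155451108
```

View pics/w1.png

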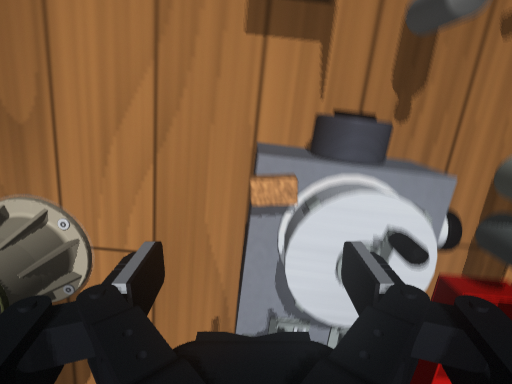

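The wrist view shows the drum at (360,258), the knob at (407,245), the cork block at (274,190) and the top of a catch at (290,325). The camera sits about 70 mm towards +y from the TCP. I'll move to where it sees the drum and crank clear of the fingers.

Emit:
jog_arm:
  gripper: [1,1,1,1,1,1,1,1]
  offset:
    - [4,-4,1]
    - [8,-8,1]
    - [12,-12,1]
    - [14,-15,1]
    - [14,-15,1]
    - [14,-15,1]
    - [14,-15,1]
    - [14,-15,1]
  twist: [-6.5,-6.5,-6.5,-6.5,-6.5,-6.5,-6.5,-6.5]

```text
clock: 2.15
tcp_pos: [0.5444, 0.0977, 0.4018]
orientation: [0.0, 0.712, 0.702, 0.0]
wrist_force: [-0.4, 0.3, 0.1]
finger_gap: 0.0854
grip_force: 0.0
```

```bash
cat >> h.py <<'E'
def ray(c,uv,z):
    "cast pixel(s) onto the plane at height z"
    f=c['image'].shape[0]/2/np.tan(np.radians(c['fovy'])/2); M=np.array(c['cam_to_world'])
    uv=np.atleast_2d(uv); d=np.c_[(uv[:,0]-c['cx'])/f,-(uv[:,1]-c['cy'])/f,-np.ones(len(uv))]@M[:3,:3].T
    return M[:3,3]+d*((z-M[2,3])/d[:,2])[:,None]
def big(m): return max(cv2.findContours(m.astype('uint8'),cv2.RETR_EXTERNAL,cv2.CHAIN_APPROX_NONE)[0],key=cv2.contourArea)[:,0]
E
python3 - <<'E'
from h import *
s=env.get_state(); print(s['tcp_pos'],s['orientation'],s['joint_pos'])
c=cam('wrist','w2.png'); np.savez('w2.npz',**c); print(np.array(c['cam_to_world'])[:3,3])
P=pts(c);X,Y,Z=P[...,0],P[...,1],P[...,2]; reg=(X>.4)&(X<.7)&(Y>.0)&(Y<.3)
m=reg&(abs(Z-.215)<.006); cn=big(m); hull=cv2.convexHull(cn)
e=cv2.fitEllipse(cn); print('ell',e)
q=ray(c,hull[:,0].astype(float),.215)[:,:2]; print('drum',cv2.minEnclosingCircle(q.astype('float32')), 'lid z',np.median(Z[m]))
m=reg&(Z>.285)&(Z<.3); q=P[m]; print('knob top',len(q),q.mean(0),np.median(q,0),q.min(0),q.max(0))
if m.any(): v,u=np.nonzero(m); print(u.mean(),v.mean())
E
```

```text
[0.54440747 0.0977178  0.40180119] [2.34237391e-04 7.11857420e-01 7.02323904e-01 3.03481529e-04] [3.24189303e-02 2.92249722e-01 4.33727181e-01 1.71151009e+00
 6.80791813e-05 1.61669781e+00]
[0.54559327 0.16885791 0.54457021]
ell ((250.6514892578125, 116.8750228881836), (168.354248046875, 172.81956481933594), 177.40293884277344)
drum ((0.5437359809875488, 0.148030623793602), 0.09374020248651505) lid z 0.21377411982311742
knob top 639 [0.55745465 0.20022965 0.29372922] [0.55738801 0.20015581 0.29448394] [0.54744806 0.19028298 0.28539651] [0.56799987 0.21122483 0.29708836]
267.0266040688576 60.54929577464789
```

View pics/w2.png

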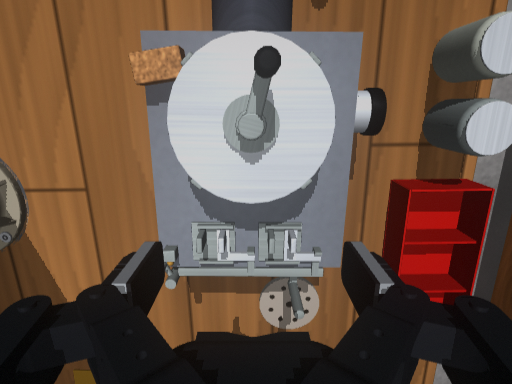

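The view shows the knob top at (267,61), the hub at (251,125), the drum centred at (251,117), the catches at (213,242) and (280,242), the gate top edge along row 270, the pull at (296,300) and the hinge at (170,275). Knob to axis comes to 54 mm against the given 55, which is good. Now the catches and the pull, by depth.

Run:
```python
from h import *
c=dict(np.load('w2.npz')); P=pts(c);X,Y,Z=P[...,0],P[...,1],P[...,2]
reg=(X>.38)&(X<.75)&(Y>-.2)&(Y<.04)
m=(reg&(Z>.168)&(Z<.192)).astype('uint8'); nl,l,s,ce=cv2.connectedComponentsWithStats(m)
for i in range(1,nl):
    if s[i,4]>8: q=P[l==i]; print(ce[i].round(0),s[i],np.median(q,0).round(4),q.min(0).round(3),q.max(0).round(3))
# yaw: cabinet top left/right edges
t=(X>.35)&(X<.75)&(Y>-.1)&(Y<.3)&(abs(Z-.139)<.006); print('top z',np.median(Z[t]))
L=[];R=[]
for r in range(60,200,4):
    k=np.nonzero(t[r])[0]
    if len(k)>10: L.append(P[r,k[0],:2]);R.append(P[r,k[-1],:2])
for n,a in(('L',L),('R',R)):
    v=cv2.fitLine(np.array(a,'float32'),cv2.DIST_HUBER,0,.01,.01).ravel(); print(n,v,np.degrees(np.arctan2(v[1],v[0])),len(a))
a=c['image'][205:330,155:335]
cv2.imwrite('pics/w2c.png',cv2.resize(a[:,:,::-1],None,fx=4.4,fy=4.4,interpolation=cv2.INTER_CUBIC))
```

```text
[200. 244.] [196 234   8  20 140] [ 0.4738 -0.0082  0.1821] [ 0.469 -0.021  0.169] [0.477 0.    0.185]
[221. 244.] [218 234   7  19 121] [ 0.502  -0.0085  0.1813] [ 0.497 -0.021  0.168] [0.506 0.    0.184]
[271. 244.] [268 234   7  20 126] [ 0.568  -0.0098  0.1824] [ 0.565 -0.023  0.168] [ 0.573 -0.001  0.185]
[292. 244.] [289 235   8  19 128] [ 0.5965 -0.0106  0.1814] [ 0.593 -0.023  0.169] [ 0.601 -0.002  0.183]
[298. 312.] [293 306  12  13 127] [ 0.6075 -0.1188  0.1788] [ 0.601 -0.129  0.168] [ 0.616 -0.114  0.181]
top z 0.14032623877770978
L [0.91700137 0.398884   0.47674227 0.14474663] 23.50843 35
R [0.02170936 0.9997643  0.67785084 0.12824886] 88.75604 35
```

View pics/w2c.png

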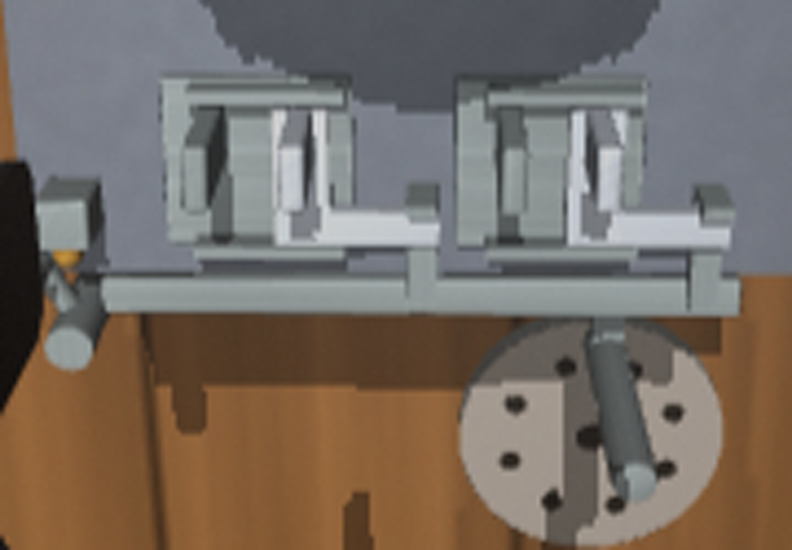

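Everything is consistent: yaw 88.75°, inner squeeze point (0.479,-0.0105), outer (0.575,-0.0125), pull (0.6085,-0.1215). From those the hinge should be at (0.423,-0.079), which the crop and the top-view blob confirm. The crop shows rests at (195,165) and (510,165), tabs at (292,165) and (603,165), and the pull top at (632,480). Now to the crank.

Emit:
jog_arm:
  gripper: [1,1,1,1,1,1,1,1]
  offset:
    - [0.5,5,-3]
    - [1.2,10,-6]
    - [1.2,10.3,-8]
    - [1.2,10.3,-8]
    - [1.2,10.3,-8]
    - [1.2,10.3,-8]
    - [1.2,10.3,-8]
    - [1.2,10.3,-8]
  twist: [0,0,0,0,0,0,0,0]

```text
clock: 3.2
tcp_pos: [0.5572, 0.1994, 0.3218]
orientation: [0.0, 0.713, 0.701, 0.0]
wrist_force: [0.4, 0.0, -0.1]
finger_gap: 0.0856
grip_force: 0.0
```

Emit:
jog_arm:
  gripper: [1,1,1,0,0,0,0,0]
  offset:
    - [0,0,-4]
    - [0,0.1,-6.5]
    - [0,0.1,-6.5]
    - [0,0.1,-6.5]
    - [0,0.1,-6.5]
    - [0,0.1,-6.5]
    - [0,0.1,-6.5]
    - [0,0.1,-6.5]
  twist: [0,0,0,0,0,0,0,0]
  squeeze: 30

```text
clock: 4.2
tcp_pos: [0.5573, 0.2008, 0.2571]
orientation: [0.0, 0.712, 0.702, 0.001]
wrist_force: [0.2, 0.1, 4.2]
finger_gap: 0.0208
grip_force: 31.6
```

Run:
```python
import numpy as np
a=75.6+np.arange(0,25)*17
p=5.5*np.c_[np.cos(np.radians(a)),np.sin(np.radians(a))]
for k in range(3): print((p[8*k+1:8*k+9]-p[8*k]).round(2).tolist())
```

```text
[[-1.62, 0.17], [-3.21, -0.15], [-4.65, -0.91], [-5.79, -2.06], [-6.56, -3.5], [-6.86, -5.1], [-6.69, -6.71], [-6.05, -8.21]]
[[1.05, -1.24], [2.41, -2.13], [3.98, -2.57], [5.6, -2.54], [7.15, -2.04], [8.48, -1.1], [9.48, 0.18], [10.06, 1.7]]
[[0.11, 1.62], [-0.26, 3.21], [-1.07, 4.61], [-2.26, 5.72], [-3.73, 6.43], [-5.33, 6.68], [-6.94, 6.45], [-8.42, 5.76]]
```

Emit:
jog_arm:
  gripper: [0,0,0,0,0,0,0,0]
  offset:
    - [-1.6,0.2,0.2]
    - [-3.2,-0.15,0.2]
    - [-4.65,-0.9,0.2]
    - [-5.8,-2.05,0.2]
    - [-6.55,-3.5,0.2]
    - [-6.85,-5.1,0.2]
    - [-6.7,-6.7,0.2]
    - [-6.05,-8.2,0.2]
  twist: [0,0,0,0,0,0,0,0]

```text
clock: 5.2
tcp_pos: [0.4962, 0.1189, 0.2574]
orientation: [-0.001, 0.712, 0.702, 0.001]
wrist_force: [6.6, 8.7, -13.3]
finger_gap: 0.021
grip_force: 30.7
```

Emit:
jog_arm:
  gripper: [0,0,0,0,0,0,0,0]
  offset:
    - [1.05,-1.2,-0.1]
    - [2.4,-2.1,-0.1]
    - [4,-2.5,-0.1]
    - [5.6,-2.5,-0.1]
    - [7.15,-2,-0.1]
    - [8.5,-1.1,-0.1]
    - [9.5,0.2,-0.1]
    - [10.05,1.7,-0.1]
  twist: [0,0,0,0,0,0,0,0]

```text
clock: 6.2
tcp_pos: [0.597, 0.1353, 0.2572]
orientation: [0.0, 0.713, 0.701, -0.001]
wrist_force: [-5.0, -2.3, -0.3]
finger_gap: 0.0206
grip_force: 32.0
```

Emit:
jog_arm:
  gripper: [0,0,0,0,0,0,0,0]
  offset:
    - [0.1,1.6,0]
    - [-0.25,3.2,0]
    - [-1.05,4.6,0]
    - [-2.25,5.7,0]
    - [-3.7,6.4,0]
    - [-5.3,6.7,0]
    - [-6.95,6.45,0]
    - [-8.4,5.75,0]
  twist: [0,0,0,0,0,0,0,0]

```text
clock: 7.2
tcp_pos: [0.5131, 0.1938, 0.2573]
orientation: [0.001, 0.712, 0.702, 0.001]
wrist_force: [6.9, -4.3, -6.3]
finger_gap: 0.021
grip_force: 31.3
```

Emit:
jog_arm:
  gripper: [1,1,1,1,1,1,1,1]
  offset:
    - [0,0,0]
    - [0,0,0]
    - [0,0,0]
    - [0,0,5]
    - [0,0,9]
    - [0,-6,9]
    - [-1.5,-12,9]
    - [-3.4,-17,9]
  twist: [0,0,0,0,0,0,0,0]
  squeeze: 25

```text
clock: 8.2
tcp_pos: [0.4792, 0.0217, 0.3472]
orientation: [0.0, 0.712, 0.702, 0.0]
wrist_force: [0.4, -0.9, 0.1]
finger_gap: 0.0854
grip_force: 0.0
```

Emit:
jog_arm:
  gripper: [1,1,1,1,1,1,1,1]
  offset:
    - [0,-3.4,0]
    - [0,-3.4,-5]
    - [0,-3.4,-10]
    - [0,-3.4,-10]
    - [0,-3.4,-10]
    - [0,-3.4,-10]
    - [0,-3.4,-10]
    - [0,-3.4,-10]
  twist: [0,0,0,0,0,0,0,0]

```text
clock: 9.2
tcp_pos: [0.4796, -0.0108, 0.2482]
orientation: [0.001, 0.712, 0.702, 0.001]
wrist_force: [0.1, -0.6, 0.3]
finger_gap: 0.0854
grip_force: 0.0
```

Run:
```python
from h import *
s=env.get_state(); print(s['tcp_pos'],s['joint_pos'])
c=cam('wrist'); P=pts(c);X,Y,Z=P[...,0],P[...,1],P[...,2]
c2=cam('top'); P2=pts(c2); q=P2[(P2[...,2]>.28)&(P2[...,2]<.305)&(c2['image'].max(2)<60)&(abs(P2[...,1]-.18)<.08)&(abs(P2[...,0]-.54)<.1)]; print('knob',len(q),q.mean(0) if len(q) else 0)
m=((X>.4)&(X<.75)&(Y>-.06)&(Y<.04)&(Z>.168)&(Z<.186)).astype('uint8'); nl,l,st,ce=cv2.connectedComponentsWithStats(m)
for i in range(1,nl):
    if st[i,4]>20: q=P[l==i]; print(ce[i].round(0),st[i,4],np.median(q,0).round(4),q.min(0).round(4),q.max(0).round(4))
```

```text
[ 0.47958174 -0.01081182  0.24822509] [-1.90083947e-01  1.22105475e-01 -1.55894700e-01  1.29098997e+00
 -1.42309946e-05  1.39573752e+00]
knob 20 [0.50904173 0.18704011 0.29451957]
[242. 202.] 351 [ 0.4725 -0.0082  0.1827] [ 0.4685 -0.0211  0.1685] [4.763e-01 4.000e-04 1.848e-01]
[281. 202.] 378 [ 0.5009 -0.0092  0.1817] [ 0.4973 -0.0218  0.1683] [ 0.5055 -0.      0.184 ]
[370. 202.] 524 [ 0.566  -0.0112  0.1819] [ 0.5639 -0.024   0.1681] [ 0.5722 -0.0013  0.1849]
[408. 202.] 562 [ 0.5941 -0.0119  0.1808] [ 0.5922 -0.0237  0.1681] [ 0.6008 -0.002   0.1835]
```

Emit:
jog_arm:
  gripper: [1,1,1,0,0,0,0,0]
  offset:
    - [-0.05,0,-4]
    - [-0.05,0,-8.6]
    - [-0.05,0,-8.6]
    - [-0.05,0,-8.6]
    - [-0.05,0,-8.6]
    - [-0.05,0,-8.6]
    - [-0.05,0,-8.6]
    - [-0.05,0,-8.6]
  twist: [0,0,0,0,0,0,0,0]

```text
clock: 10.3
tcp_pos: [0.4779, -0.0111, 0.1639]
orientation: [0.001, 0.713, 0.702, -0.0]
wrist_force: [-7.5, 0.1, 15.2]
finger_gap: 0.0186
grip_force: 27.4
```

Emit:
jog_arm:
  gripper: [1,1,1,1,1,1,1,1]
  offset:
    - [0,0,0.2]
    - [0,0,0.2]
    - [0,0,0.2]
    - [0,0,6]
    - [5,-0.1,7]
    - [9.55,-0.2,7]
    - [9.55,-0.2,7]
    - [9.55,-0.2,7]
  twist: [0,0,0,0,0,0,0,0]

```text
clock: 11.3
tcp_pos: [0.5731, -0.0126, 0.2304]
orientation: [-0.001, 0.712, 0.702, -0.001]
wrist_force: [-0.5, -0.5, 0.5]
finger_gap: 0.0857
grip_force: 0.0
```

Run:
```python
from h import *
s=env.get_state(); print(s['tcp_pos'])
c=cam('wrist','w3.png'); P=pts(c);X,Y,Z=P[...,0],P[...,1],P[...,2]
m=((X>.4)&(X<.75)&(Y>-.06)&(Y<.04)&(Z>.168)&(Z<.186)).astype('uint8'); nl,l,st,ce=cv2.connectedComponentsWithStats(m)
for i in range(1,nl):
    if st[i,4]>20: q=P[l==i]; print(ce[i].round(0),st[i,4],np.median(q,0).round(4),q.min(0).round(4),q.max(0).round(4))
```

```text
[ 0.57306631 -0.01263686  0.23039786]
[116. 209.] 1215 [ 0.4775 -0.009   0.1813] [ 0.4687 -0.0217  0.1681] [0.4891 0.0006 0.1847]
[246. 210.] 419 [ 0.5688 -0.0101  0.1828] [ 0.5647 -0.0233  0.1683] [ 0.5725 -0.0014  0.1846]
[287. 210.] 443 [ 0.5965 -0.0111  0.1817] [ 0.5929 -0.0234  0.1683] [ 0.6012 -0.0019  0.1844]
```

The inner tab now sits against its rest, 20 mm over both. Next the outer catch.

Emit:
jog_arm:
  gripper: [1,1,1,0,0,0,0,0]
  offset:
    - [0.15,0,-4]
    - [0.15,0,-6.5]
    - [0.15,0,-6.5]
    - [0.15,0,-6.5]
    - [0.15,0,-6.5]
    - [0.15,0,-6.5]
    - [0.15,0,-6.5]
    - [0.15,0,-6.5]
  twist: [0,0,0,0,0,0,0,0]

```text
clock: 12.35
tcp_pos: [0.5739, -0.013, 0.1689]
orientation: [0.0, 0.713, 0.702, -0.001]
wrist_force: [-9.0, 0.4, 14.1]
finger_gap: 0.0185
grip_force: 27.2
```

Emit:
jog_arm:
  gripper: [1,1,1,1,1,1,1,1]
  offset:
    - [0,0,0]
    - [0,0,0]
    - [0,0,0]
    - [0,0,6]
    - [1,-5,8]
    - [3.3,-10.9,8]
    - [3.3,-10.9,8]
    - [3.3,-10.9,8]
  twist: [0,0,0,0,0,0,0,0]

```text
clock: 13.35
tcp_pos: [0.6081, -0.1219, 0.2455]
orientation: [-0.001, 0.713, 0.701, -0.0]
wrist_force: [-0.3, 0.6, 0.3]
finger_gap: 0.0855
grip_force: 0.0
```

Run:
```python
from h import *
s=env.get_state(); print(s['tcp_pos'],s['joint_pos'])
c=cam('wrist','w4.png'); P=pts(c);X,Y,Z=P[...,0],P[...,1],P[...,2]
m=((X>.4)&(X<.75)&(Y>-.2)&(Y<.04)&(Z>.168)&(Z<.186)).astype('uint8'); nl,l,st,ce=cv2.connectedComponentsWithStats(m)
for i in range(1,nl):
    if st[i,4]>20: q=P[l==i]; print(ce[i].round(0),st[i],np.median(q,0).round(4),q.min(0).round(4),q.max(0).round(4))
```

```text
[ 0.60810916 -0.12185308  0.24545883] [-3.27299654e-01  4.02714462e-01  2.09505844e-01  1.37932167e+00
  3.82858678e-04  1.25962890e+00]
[47. 42.] [  23   21   50   42 1696] [ 0.4823 -0.0115  0.1813] [ 0.4685 -0.0222  0.168 ] [4.898e-01 2.000e-04 1.851e-01]
[188.  42.] [179  22  18  41 633] [ 0.5699 -0.0134  0.1825] [ 0.5645 -0.0239  0.1681] [ 0.573  -0.0021  0.185 ]
[206.  42.] [199  22  16  42 590] [ 0.5815 -0.0135  0.1817] [ 0.5764 -0.024   0.168 ] [ 0.5848 -0.0017  0.1843]
[253. 203.] [242 191  22  24 403] [ 0.6087 -0.1204  0.1796] [ 0.6006 -0.129   0.1682] [ 0.6164 -0.1141  0.1818]
```

View pics/w4.png

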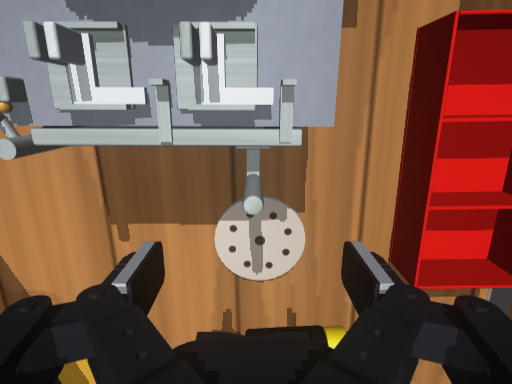

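Both tabs sit against their rests and the bolts are clear of the keepers: inner bolt end at (145,97) against the keeper at (158,110), outer at (272,97) against (288,110). The post top is at (253,203), which is world (0.6085,-0.1217), right under the TCP. Next I descend and grip it.

Emit:
jog_arm:
  gripper: [1,1,1,0,0,0,0,0]
  offset:
    - [0,0,-5]
    - [0,0,-9.4]
    - [0,0,-9.4]
    - [0,0,-9.4]
    - [0,0,-9.4]
    - [0,0,-9.4]
    - [0,0,-9.4]
    - [0,0,-9.4]
  twist: [0,0,0,0,0,0,0,0]
  squeeze: 80

```text
clock: 14.4
tcp_pos: [0.6081, -0.122, 0.1537]
orientation: [0.0, 0.713, 0.702, -0.0]
wrist_force: [-3.0, 0.0, 7.0]
finger_gap: 0.0136
grip_force: 78.0
```

Run:
```python
import numpy as np
r=100*np.array([.6085-.4233,-.1217+.0794])
t=np.radians(np.arange(0,97,4)); p=np.c_[r[0]*np.cos(t)+r[1]*np.sin(t),-r[0]*np.sin(t)+r[1]*np.cos(t)]
for k in range(3): print((p[8*k+1:8*k+9]-p[8*k]).round(2).tolist())
```

```text
[[-0.34, -1.28], [-0.77, -2.54], [-1.28, -3.76], [-1.88, -4.94], [-2.56, -6.08], [-3.32, -7.17], [-4.15, -8.2], [-5.06, -9.17]]
[[-0.97, -0.91], [-2.0, -1.74], [-3.08, -2.51], [-4.22, -3.19], [-5.4, -3.8], [-6.61, -4.32], [-7.87, -4.75], [-9.15, -5.1]]
[[-1.3, -0.26], [-2.62, -0.42], [-3.94, -0.49], [-5.27, -0.47], [-6.59, -0.36], [-7.9, -0.16], [-9.19, 0.14], [-10.46, 0.52]]
```

Emit:
jog_arm:
  gripper: [0,0,0,0,0,0,0,0]
  offset:
    - [-0.35,-1.3,0]
    - [-0.75,-2.55,0]
    - [-1.3,-3.75,0]
    - [-1.9,-4.95,0]
    - [-2.55,-6.1,0]
    - [-3.3,-7.15,0]
    - [-4.15,-8.2,0]
    - [-5.05,-9.15,0]
  twist: [0,0,0,0,0,0,0,0]

```text
clock: 15.4
tcp_pos: [0.5605, -0.215, 0.1538]
orientation: [0.003, 0.713, 0.701, 0.001]
wrist_force: [5.8, 2.8, 5.2]
finger_gap: 0.0131
grip_force: 80.9
```

Emit:
jog_arm:
  gripper: [0,0,0,0,0,0,0,0]
  offset:
    - [-0.95,-0.9,0]
    - [-2,-1.75,0]
    - [-3.1,-2.5,0]
    - [-4.2,-3.2,0]
    - [-5.4,-3.8,0]
    - [-6.6,-4.3,0]
    - [-7.85,-4.75,0]
    - [-9.15,-5.1,0]
  twist: [0,0,0,0,0,0,0,0]

```text
clock: 16.4
tcp_pos: [0.4699, -0.2702, 0.1542]
orientation: [0.006, 0.714, 0.701, -0.001]
wrist_force: [8.7, -11.5, -1.5]
finger_gap: 0.0135
grip_force: 81.2
```

Emit:
jog_arm:
  gripper: [0,0,0,0,0,0,0,0]
  offset:
    - [-1.3,-0.25,0]
    - [-2.6,-0.4,0]
    - [-3.95,-0.5,0]
    - [-5.25,-0.45,0]
    - [-6.6,-0.35,0]
    - [-7.9,-0.15,0]
    - [-8.6,0,0]
    - [-8.6,0,0]
  twist: [0,0,0,0,0,0,0,0]

```text
clock: 17.4
tcp_pos: [0.3819, -0.2703, 0.1544]
orientation: [0.006, 0.714, 0.7, -0.003]
wrist_force: [2.5, -12.0, -1.7]
finger_gap: 0.0133
grip_force: 80.6
```

Run:
```python
from h import *
s=env.get_state(); print(s['tcp_pos'],s['wrist_force'],s['finger_gap'],s['joint_pos'])
c=cam('wrist','w5.png'); np.savez('w5.npz',**c); P=pts(c);X,Y,Z=P[...,0],P[...,1],P[...,2]
# gate top edge
m=(X>.38)&(X<.5)&(Y>-.32)&(Y<-.1)&(abs(Z-.142)<.006)
cn=big(m); q=P[cn[:,1],cn[:,0],:2]; print(cv2.minAreaRect(q.astype('float32')),len(cn))
```

```text
[ 0.38193024 -0.27030736  0.15439463] [  2.48693843 -11.99062725  -1.72554561] 0.013313519215066004 [-0.78387942  0.13928539 -0.37131898  1.04908216 -0.00590024  0.8060604 ]
((0.4460064470767975, -0.2280246913433075), (0.14723104238510132, 0.050997134298086166), 89.23738098144531) 913
```

View pics/w5.png

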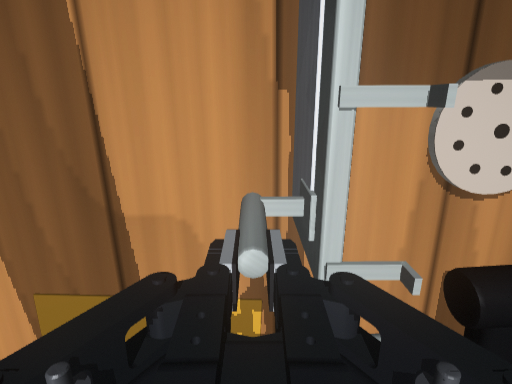

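The gate stands open with the post held between the fingers at (253,262), and its top edge runs up the picture at column 345. I'll check the angle by fitting a line to the gate's top edge.

Run:
```python
from h import *
c=dict(np.load('w5.npz')); P=pts(c);Z=P[...,2]
m=(abs(Z-.142)<.005)&(P[...,0]>.38)&(P[...,0]<.46)
L=[];R=[]
for r in list(range(2,80,3))+list(range(115,185,3)):
    k=np.nonzero(m[r,300:380])[0]+300
    if len(k)>8: L.append([k[0],r]);R.append([k[-1],r])
for a in(L,R):
    q=ray(c,np.array(a,float),.142)[:,:2]; v=cv2.fitLine(q.astype('float32'),cv2.DIST_HUBER,0,.01,.01).ravel(); print(len(a),np.degrees(np.arctan(v[1]/v[0])),v[2:],q[0],q[-1])
v,u=np.nonzero((abs(Z-.179)<.004)&(P[...,1]<-.2)&(abs(P[...,0]-.385)<.01)); print('post',P[v,u].mean(0))
```

```text
50 89.21112 [ 0.42045414 -0.1963847 ] [ 0.42071413 -0.15634019] [ 0.41984674 -0.24117412]
50 89.13097 [ 0.43482095 -0.18164964] [ 0.43510629 -0.15659577] [ 0.43366881 -0.24145287]
post [ 0.38330581 -0.26426016  0.17944775]
```

Emit:
jog_arm:
  gripper: [0,0,0,0,0,0,0,0]
  offset:
    - [-0.2,0.2,0]
    - [-0.4,0.3,0]
    - [-0.4,0.3,0]
    - [-0.4,0.3,0]
    - [-0.4,0.3,0]
    - [-0.4,0.3,0]
    - [-0.4,0.3,0]
    - [-0.4,0.3,0]
  twist: [0,0,0,0,0,0,0,0]

```text
clock: 18.45
tcp_pos: [0.3772, -0.2677, 0.1546]
orientation: [0.005, 0.713, 0.701, -0.004]
wrist_force: [-5.0, -15.0, 4.1]
finger_gap: 0.0131
grip_force: 80.5
```

Run:
```python
from h import *
c=cam('wrist'); P=pts(c);Z=P[...,2]
m=(abs(Z-.142)<.005)&(P[...,0]>.38)&(P[...,0]<.46)
L=[]
for r in list(range(2,80,3))+list(range(115,185,3)):
    k=np.nonzero(m[r,300:390])[0]+300
    if len(k)>8: L.append([k[0],r])
q=ray(c,np.array(L,float),.142)[:,:2]; v=cv2.fitLine(q.astype('float32'),cv2.DIST_HUBER,0,.01,.01).ravel(); a=np.degrees(np.arctan2(v[1],v[0]))%180
print(len(L),'swing deg',180-a-1.25)
c=cam('top'); P=pts(c)
m=((P[...,0]>.4)&(P[...,0]<.7)&(P[...,1]>-.045)&(P[...,1]<.03)&(P[...,2]>.168)&(P[...,2]<.2)).astype('uint8'); nl,l,st,ce=cv2.connectedComponentsWithStats(m)
for i in range(1,nl):
    if st[i,4]>5: q=P[l==i]; print(st[i,4],q.min(0).round(3),q.max(0).round(3))
```

```text
50 swing deg 91.21629
21 [ 0.575 -0.025  0.174] [ 0.582 -0.005  0.187]
19 [ 0.563 -0.025  0.168] [ 0.569 -0.005  0.186]
16 [ 0.48  -0.022  0.176] [ 0.487 -0.005  0.186]
18 [ 0.467 -0.022  0.174] [ 0.474 -0.005  0.185]
```

```bash
python3 -c "
from workcell import env
print(env.hand_in())"
```

```text
the job is handed in; nothing more can be done
None
```

The job is handed in, with no verdict returned: the crank went round about 408°, the inner then the outer catch was squeezed open, and the gripper is holding the gate about 91° open (measured by camera), with nothing else on the bench knowingly touched.

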